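Gauge the seal grooves and flag the worn plate

ROBOT

A 6-joint arm with a two-finger parallel gripper is mounted at the origin on the work surface. World frame = base frame: x ahead of the robot, y to its left, z up, the work surface at z = 0. Lengths are in m, angles in degrees, forces in N, time in s.
With the tool pointing down it reaches from about 0.375 to 0.9 m from the base axis. Payload 3.1 kg.
Tool frame: the origin (TCP) lies at the very end of the fingers, on their centre line; the grasp point (between the pads) lies bot.grip_point_offset behind it (bot.grip_point_offset is the distance from the TCP to the grasp point, in m); z points along the fingers, y is the line along which they close (so a half turn about z gives the same grasp; the last joint's range is limited). The gripper opens to 87 mm and grips with 3 to 60 N. Pads are 19 mm wide; open, the fingers measure 117 mm over their backs; the gripper's body (75 mm by 190 mm) begins 51 mm behind the grasp point.
Start: joints at [53.199, 30.224, 82.088, -0, 67.689, -10.227], TCP at [0.28, 0.559, 0.191] pointing down, gripper open.
Joint ranges: [-176.69, 176.69], [-43.24, 126.21], [12.49, 139.97], [-82, 262], [0, 151.66], [-163.58, 163.58]. Speed limits (degrees/s): [159.86, 159.86, 180, 180, 180, 180].

INTERFACE

Orientations are given as a 3x3 rotation matrix whose columns are the frame's x, y, z axes.
In Python, from rig import bot, viewer, ticket gives the robot as it stands.
- The arm moves only by the tool servo_tool, never from a script. Its argument "targets" is a list of rows, each an object with "offset": the shift along the tool's x, y, z in m, a list of three; "dr": the turn, a rotation vector about the tool's x, y, z in degrees, a list of three. In form: [{"offset": [x, y, z], "dr": [ax, ay, az]}, ...]. A call has 1 to 20 rows; each row is the pose to reach, as a shift and turn from the pose commanded when the call began, along the tool's axes at that moment; what a row does not reach only later rows make up. A row lasts 1/12 s, in which the tool goes at most 41.7 mm and 7.16 degrees, less where a joint would pass 70% of its speed; a pose out of reach is approached as far as the arm can. A call with a gripper value outside its range is refused whole. "gripper" is the gripper command: -1 is fully open, 1 is shut, values between are in proportion, set as the call begins (left out, the last holds). The fingers move at their own pace and stop on an object; the grip force is fixed at half the most. Time passes only in rows, so rows that repeat a pose let the fingers close. It gives the time, the measured TCP pose, the force, the opening and the grip force at its end, in the units of the state.
- bot.read_state(): the state, without advancing time (a new reading comes with each control period).
- viewer.capture(name): name is "side" or "top" or "wrist"; returns a dict with "color" (400x640x3 uint8, red, green, blue), "camera_matrix" (3x3 intrinsics, pixels), "R" (3x3) and "t" (3): a world point X has camera coordinates R X + t. Camera axes: x right, y down, z forward; pixel columns grow to the right and rows downward; lengths in m; the calibration is good to about 2 mm. A picture is of the moment at which its call begins. There is no depth.
- ticket.hand_in(): hands the job in; it is judged then, once.
The state is a dict: "time_s": time; "joint_positions": joint angles; "qvel": joint speeds; "tau": joint torques, N m; "position": TCP position; "tcp_rot": TCP orientation; "force": force on the tool from outside, world axes, zero at the start; "moment": the same for the moment, N m; "opening": opening from 0.0 (shut) to 1.0 (fully open); "grasp_force": force on a finger pad.
Only numpy, scipy, OpenCV 4.12 (cv2) and the standard library are available. Lean on these libraries where they do the work, as an engineer would, in place of code of your own. Each camera call takes 0.05 s, during which the arm holds its last target. There are 200 camera calls.

TASK

One of the two steel closure plates has a seal groove worn too deep (9.5 mm instead of 4.5 mm). Take the depth gauge from its stand and push its sprung probe into the groove of one plate, gently, until the gauge's foot sits flat on the plate, keep it pressed there for about a second and read the depth; then put the gauge back upright on its stand as it was and push the sliding flag all the way to the end nearer the worn plate. Leave everything else on the bench where it is.

Things in the scene. Friction and masses are not known exactly. Their poses are not given: they have to be found in the camera images.
- nest_l: Left (+y). Aluminium fixture 100 (x) x 150 (y) x 10 mm with a bright steel closure plate, 80 x 104 x 22 mm, clamped on it; its flat top is 32 mm above the origin (centre of the fixture's underside). A square-edged groove 8 mm wide crosses the plate along the body's x axis. The plate, and the groove with it, sits up to 13 mm off centre along the body's y: this pose does not tell how far.
- nest_r: The like fixture on the right (-y), same sizes, its plate off centre by another amount. One plate's groove is 4.5 mm deep (good), the other's 9.5 mm (worn); either may be the worn one and they look alike. Fixtures and plates do not move. (core_w_c0 in rules: the worn plate's core.)
- stand: Fixed black plastic block 70 (x) x 100 (y) x 30 mm on which the gauge stands; a 23 mm round hole goes down through its middle and takes the probe. Origin: centre of the underside, z up.
- gauge: Loose depth gauge, about 0.2 kg, on its stand. Steel foot 26 (x) x 64 (y) x 8 mm; on it a black upright handle 22 (x) x 30 (y) mm, from 8 to 70 mm above the foot's underside, to be gripped from above across its 30 mm (along y). White scale on the handle's +x face. Origin: centre of the foot's flat underside, where the probe comes out; z up the handle.
- probe (a joint): How far the gauge's probe, a 5 mm round pin, is pushed in, m: 0 when it stands out its full 14 mm below the foot, 0.014 flush. With the foot flat on a plate the depth is 14 mm minus this: about 0.0095 in the good groove, 0.0045 in the worn one, 0.014 on plain steel. Spring about 1 N at the start plus 0.25 N per mm. A dark pointer on the scale rises with it.
- flag (a joint): Position of the sliding flag along its track, m: 0 at its end towards -y (the robot's right), 0.08 at the end towards +y (left). Starts near the middle, slides with about 1.5 N friction and stays where it is left.
- flag_top (a point): Centre of the top of the flag, a black block 28 (x) x 20 (y) x 40 mm, top 54.5 mm above the bench, on a low aluminium track 40 x 130 mm and 14 mm high, fixed to the bench in front of the robot. The flag slides along this point's y axis; it can be pinched across its 20 mm or pushed.
- pot: Bystander: yellow plastic pot, 54 mm across, 85 mm high; origin at the centre of the underside.
- vial0: Bystander: small vial, 24 mm across, 52 mm high, standing among the task's things; origin at the centre of the underside.
- disc: Bystander: steel disc, 52 mm across, 18 mm high; origin at the centre of the underside.
- can: Bystander: closed tin can, 100 mm across, 120 mm high; origin at the centre of the underside.
- shield: Bystander: steel shielding pot, 90 mm across, 70 mm high; origin at the centre of the underside.
- vial1: Bystander: vial like vial0.
- vial2: Bystander: vial like vial0.
Mind the look-alikes: they are no part of the job. What is shaped like the gauge but red is not meant. Leave any blue or turquoise look-alike of the part that bears flag alone.

How it is judged (in metres and radians):
On the way, in this order (a step that is already met when the one before it is completed fails the run):
1. the gauge is pressed home in the groove of one of the plates: its foot flat on the plate and the probe down in the groove (((z of gauge in the frame of nest_l between 0.029 and 0.0335 m and horizontal distance between gauge and nest_l below 0.04 m and angle between gauge's own z axis and vertical below 0.04 rad and value of joint probe below 0.0115 m and contact force between gauge and nest_l above 2 N) or (z of gauge in the frame of nest_r between 0.029 and 0.0335 m and horizontal distance between gauge and nest_r below 0.04 m and angle between gauge's own z axis and vertical below 0.04 rad and value of joint probe below 0.0115 m and contact force between gauge and nest_r above 2 N))), for 0.7 s.
2. the flag is pushed to the end nearer the worn plate (((horizontal distance between core_w_c0 and nest_l below 0.02 m and value of joint flag above 0.072 m) or (horizontal distance between core_w_c0 and nest_r below 0.02 m and value of joint flag below 0.008 m))), for 0.2 s.
At the end, for the whole second after the job is handed in: The flag is within 8 mm of the end of its track nearer the worn plate, and the gauge stands upright and still on its stand, foot flat, within 8 mm of the stand's middle and within 20 degrees of lying along it (((horizontal distance between core_w_c0 and nest_l below 0.02 m and value of joint flag above 0.072 m) or (horizontal distance between core_w_c0 and nest_r below 0.02 m and value of joint flag below 0.008 m)) and horizontal distance between gauge and stand below 0.008 m and z of gauge in the frame of stand between 0.028 and 0.032 m and angle between the y axis of gauge and the y axis of stand, either way round below 0.35 rad and angle between gauge's own z axis and vertical below 0.05 rad and linear speed of gauge below 0.02 m/s); the robot touches nothing.
It fails at once if the gauge or its probe is pressed on a plate or fixture with more than 35 N (contact force between gauge and nest_l above 35 N or contact force between gauge and nest_r above 35 N).
It fails at once if a pot, vial, can or disc on the bench is shifted by more than 20 mm or tipped (distance of any of pot, vial0, disc, can, shield, vial1, vial2 from where it was at the start of the episode above 0.02 m or angle between any of pot, vial0, disc, can, shield, vial1, vial2's own z axis and vertical above 0.5 rad).
It also fails if it takes over 58 s, if anything falls off the work surface, if the arm or the gripper's body presses on something with over 40 N, if the wrist force passes 120 N, or if a joint passes its speed limit or range.

## Working session

There is one attempt and no reset: what is moved stays moved. The work goes in short steps, Python scripts to look and compute and a tool call to move; the robot and the scene stay as the last step left them, time stands still between calls to the robot, and variables do not carry over. Pictures are saved under pics/ and viewed, at most 10 in all, crops included, and the job is handed in when it is done.

Besides the shell and the picture viewer there is one more tool, called after ">>>" as name(argument=value, ...), one argument or row to a line, values as JSON. servo_tool: Moves the arm, as the interface text tells. Its arguments: {"type":"object","properties":{"targets":{"type":"array"},"gripper":{"type":"number"}},"required":["targets"]}

```bash
ls; mkdir -p pics; cat > h.py <<'E'
from rig import bot, viewer, ticket
import numpy as np, cv2
def cap(n,save=None):
    c=viewer.capture(n)
    if save: cv2.imwrite('pics/'+save,c['color'][:,:,::-1])
    return c
def ray(c,u,v,z):
    K,R,t=[np.array(c[k]) for k in('camera_matrix','R','t')]
    d=R.T@np.linalg.solve(K,[u,v,1]); o=-R.T@t
    return o+d*(z-o[2])/d[2]
def proj(c,X):
    p=np.array(c['camera_matrix'])@(np.array(c['R'])@np.array(X)+np.array(c['t'])); return p[:2]/p[2]
E
python3 - <<'E'
from h import *
import pickle
d={n:cap(n,n+'.png') for n in('side','top','wrist')}
pickle.dump(d,open('c0.pkl','wb'))
for n in d: print(n,-d[n]['R'].T@d[n]['t'],d[n]['camera_matrix'][0,0])
s=bot.read_state();print(s,bot.grip_point_offset)
E
```

```text
pics
side [ 0.18311819 -0.77537877  0.70188546] 434.1820761350632
top [ 0.3805141  -0.03105088  1.19082518] 471.37615281400906
wrist [0.21390563 0.59123819 0.38355802] 299.04194320911506
{'time_s': 0.15, 'joint_positions': array([ 5.32011268e+01,  3.02650412e+01,  8.21382295e+01, -9.12927365e-04,
        6.76882758e+01, -1.02278179e+01]), 'qvel': array([ 0.04041191, -0.19622737, -0.23105584, -0.07619904,  0.05270524,
       -0.04299067]), 'tau': array([-2.28115964e-04, -4.40428412e+01, -1.76842260e+01,  6.33704988e-02,
        5.51187526e-02, -1.04391802e-04]), 'position': array([0.27919056, 0.55851516, 0.19062177]), 'tcp_rot': array([[-8.94382905e-01,  4.47301157e-01, -9.45284022e-04],
       [ 4.47302075e-01,  8.94382018e-01, -1.28824752e-03],
       [ 2.69210424e-04, -1.57501407e-03, -9.99998723e-01]]), 'force': array([ 0.79446798, -0.55768645, -0.39058408]), 'moment': array([0.04175392, 0.02048577, 0.01232877]), 'grasp_force': 0.0, 'opening': 1.0011896130266504} 0.0187
```

View pics/top.png

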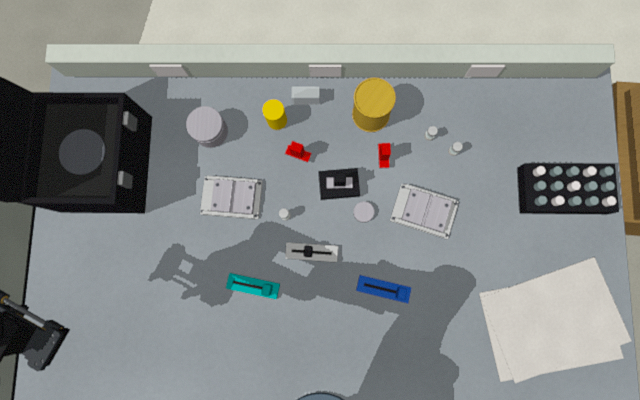

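View pics/side.png

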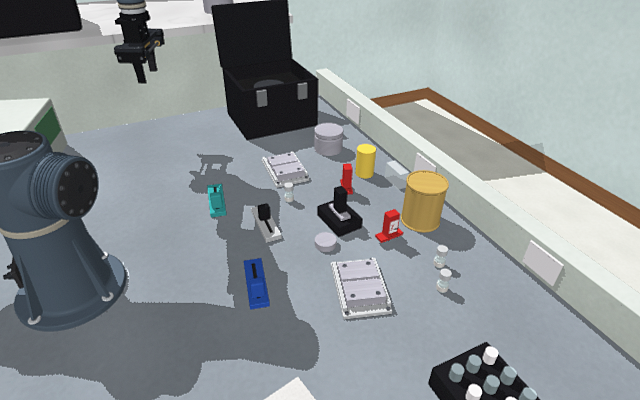

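Top view: the black gauge is on its black stand at about (340,183). The red look-alikes are at (298,151) and (384,156) and are not meant. The grey aluminium track with the black flag is at (313,252); the turquoise (253,286) and blue (384,289) tracks are decoys. The nests are at (232,197) on the left and (425,210) on the right. I'll confirm in an enlarged crop.

```bash
python3 - <<'E'
import cv2,pickle,numpy as np
from h import *
d=pickle.load(open('c0.pkl','rb'));c=d['top']
im=c['color'][:,:,::-1]
cv2.imwrite('pics/crop1.png',cv2.resize(im[130:280,195:465],None,fx=2.95,fy=2.95,interpolation=cv2.INTER_CUBIC))
g=im.max(2).astype(int)
hsv=cv2.cvtColor(np.ascontiguousarray(im),cv2.COLOR_BGR2HSV)
def rect(m,box,z,nm):
    x0,y0,x1,y1=box; mm=np.zeros_like(m,np.uint8); mm[y0:y1,x0:x1]=m[y0:y1,x0:x1]
    mm=cv2.morphologyEx(mm,cv2.MORPH_CLOSE,np.ones((5,5)))
    cs,_=cv2.findContours(mm,cv2.RETR_EXTERNAL,cv2.CHAIN_APPROX_NONE)
    k=max(cs,key=cv2.contourArea); P=np.array([ray(c,u,v,z)[:2] for u,v in k[:,0]],np.float32)
    r=cv2.minAreaRect(P*1000); print(nm,k.min((0,1)),k.max((0,1)),r)
bright=(im.min(2)>165)
rect(bright,(195,165,275,230),.01,'L'); rect(bright,(380,170,470,245),.01,'R')
rect(im.max(2)<70,(310,160,365,205),.03,'stand')
rect(bright|(g<60),(280,238,346,266),.014,'track')
rect(g<50,(280,238,346,266),.0545,'flag')
print(im[197,232],im[130,232+100],im[252,293],im[240,330])
E
```

```text
L [200 176] [257 218] ((574.8219604492188, 238.15728759765625), (148.15020751953125, 100.19059753417969), 86.4708023071289)
R [390 184] [457 238] ((545.7846069335938, -253.103271484375), (149.0605010986328, 102.1326904296875), 72.6629867553711)
stand [319 168] [359 199] ((608.47802734375, -39.22584915161133), (72.18910217285156, 97.73114776611328), 5.745574951171875)
track [292 245] [337 256] ((440.3254089355469, 19.791141510009766), (25.666555404663086, 112.24105834960938), 3.0274481773376465)
flag [293 246] [330 256] ((437.2840881347656, 25.43109703063965), (23.899580001831055, 88.94941711425781), 0.8064470291137695)
[119 116 117] [153 150 142] [112 115 113] [156 153 145]
```

View pics/crop1.png

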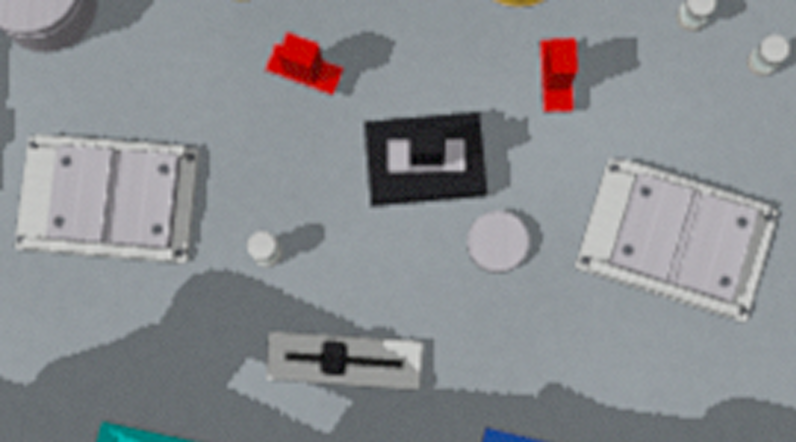

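The crop confirms it: the black gauge sits on the black stand (crop 427,155) and the grey track carries the black flag (crop 334,357). Both grooves show, L at (109,197) and R at (687,235). The vial (262,247) and disc (498,240) stand near the gauge. Next I turn these into poses.

```bash
cat >> h.py <<'E'
def go(p,yaw,s=None):
    # offsets in tool axes to place TCP at p, pointing down, tool y along body y at yaw (deg)
    s=s or bot.read_state(); R=np.array(s['tcp_rot'])
    a=np.radians(yaw); T=np.array([[-np.cos(a),-np.sin(a),0],[-np.sin(a),np.cos(a),0],[0,0,-1]]).T
    T=np.stack([[-np.cos(a),-np.sin(a),0],[-np.sin(a),np.cos(a),0],[0,0,-1]],1)
    from scipy.spatial.transform import Rotation as Q
    print('offset',np.round(R.T@(np.array(p)-s['position']),4),'dr',np.round(Q.from_matrix(R.T@T).as_rotvec(degrees=True),2))
E
python3 - <<'E'
import pickle
from h import *
d=pickle.load(open('c0.pkl','rb'));c=d['top']
q=lambda u,v,z:ray(c,u/2.95+195-.3,v/2.95+130-.3,z)[:2]
for n,a,b,z in[('Lg',(113,148),(105,245),.032),('Rg',(697,190),(677,280),.032),('foot y',(387,156),(467,156),.038),('track long',(269,356),(427,365),.014),('flag',(334,357),(334,357),.0545)]:
    A,B=q(*a,z),q(*b,z);print(n,A,B,(A+B)/2,np.degrees(np.arctan2(*(A-B)[::-1])))
go([.6085,-.039,.25],5)
E
```

```text
Lg [0.61402042 0.22803188] [0.53036923 0.2309753 ] [0.57219482 0.22950359] -2.0152281324875805
Rg [ 0.58294024 -0.26722315] [ 0.50677914 -0.24904803] [ 0.54485969 -0.25813559] -13.422057976807084
foot y [ 0.60822954 -0.00646889] [ 0.60890975 -0.07393688] [ 0.60856965 -0.04020289] 90.57763813417456
track long [0.43991463 0.09126704] [ 0.43429597 -0.04211681] [0.4371053  0.02457511] 87.58789616580222
flag [0.43782128 0.03398162] [0.43782128 0.03398162] [0.43782128 0.03398162] 0.0
offset [-0.5618 -0.3872 -0.0589] dr [ -0.08  -0.04 -31.57]
```

>>> servo_tool(
  targets=[
    {"offset": [-0.28,-0.194,-0.059],"dr": [0,0,-31.6]},
    {"offset": [-0.562,-0.387,-0.059],"dr": [0,0,-31.6]},
    {"offset": [-0.562,-0.387,-0.059],"dr": [0,0,-31.6]},
    {"offset": [-0.562,-0.387,-0.059],"dr": [0,0,-31.6]},
    {"offset": [-0.562,-0.387,-0.059],"dr": [0,0,-31.6]},
    {"offset": [-0.562,-0.387,-0.059],"dr": [0,0,-31.6]},
    {"offset": [-0.562,-0.387,-0.059],"dr": [0,0,-31.6]},
    {"offset": [-0.562,-0.387,-0.059],"dr": [0,0,-31.6]},
    {"offset": [-0.562,-0.387,-0.059],"dr": [0,0,-31.6]},
    {"offset": [-0.562,-0.387,-0.059],"dr": [0,0,-31.6]},
    {"offset": [-0.562,-0.387,-0.059],"dr": [0,0,-31.6]},
    {"offset": [-0.562,-0.387,-0.059],"dr": [0,0,-31.6]},
    {"offset": [-0.562,-0.387,-0.059],"dr": [0,0,-31.6]},
    {"offset": [-0.562,-0.387,-0.059],"dr": [0,0,-31.6]},
    {"offset": [-0.562,-0.387,-0.059],"dr": [0,0,-31.6]},
    {"offset": [-0.562,-0.387,-0.059],"dr": [0,0,-31.6]},
    {"offset": [-0.562,-0.387,-0.059],"dr": [0,0,-31.6]},
    {"offset": [-0.562,-0.387,-0.059],"dr": [0,0,-31.6]},
    {"offset": [-0.562,-0.387,-0.059],"dr": [0,0,-31.6]},
    {"offset": [-0.562,-0.387,-0.059],"dr": [0,0,-31.6]},
  ],
)

```text
time_s: 1.82
position: [0.6081, -0.038, 0.2496]
tcp_rot: [[-0.996, -0.087, -0.002], [-0.087, 0.996, 0.001], [0.002, 0.001, -1.0]]
force: [0.2, 0.2, 0.3]
opening: 0.999
grasp_force: 0.0
```

```bash
python3 - <<'E'
from h import *
import pickle
c=cap('wrist','w1.png');pickle.dump(c,open('c1.pkl','wb'))
for p in [(.6085,-.04,.1),(.6085,-.04,.038),(.6085,-.039,.03)]: print(proj(c,p))
E
```

```text
[318.06026171 176.84390241]
[318.31100978 167.41618606]
[319.05172487 166.45790527]
```

View pics/w1.png

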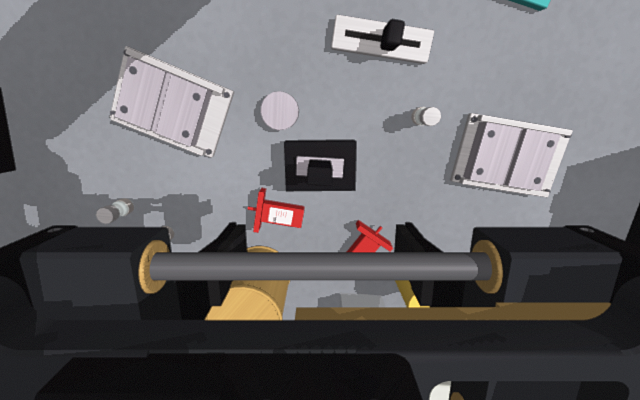

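The wrist view shows the stand at (320,165), the gauge foot at (320,167) with the handle in front, both groove lines (R about (165,102), L about (515,155)) and the flag at (393,36). I'll measure all of these from this frame.

```bash
python3 - <<'E'
from h import *
import pickle
c=pickle.load(open('c1.pkl','rb'));im=np.ascontiguousarray(c['color'][:,:,::-1])
def big(m,box,op=0,cl=0):
    x0,y0,x1,y1=box;mm=np.zeros(m.shape,np.uint8);mm[y0:y1,x0:x1]=m[y0:y1,x0:x1]
    if cl:mm=cv2.morphologyEx(mm,cv2.MORPH_CLOSE,np.ones((cl,cl)))
    cs,_=cv2.findContours(mm,cv2.RETR_EXTERNAL,cv2.CHAIN_APPROX_NONE);return max(cs,key=cv2.contourArea)[:,0]
def rect(k,z): 
    return cv2.minAreaRect(np.array([ray(c,u,v,z)[:2]*1000 for u,v in k],np.float32))
k=big(im.max(2)<60,(270,130,370,200),cl=9);print('stand',rect(k,.03))
k=big(im.min(2)>110,(288,145,352,188));print('foot',k.min(0),k.max(0),rect(k,.038))
for n,(u0,v0,u1,v1) in dict(R=(173,77,153,131),L=(523,126,505,186)).items():
    # sample across groove, darkest band
    g=cv2.GaussianBlur(cv2.cvtColor(im,cv2.COLOR_BGR2GRAY),(0,0),.7).astype(float)
    P=[]
    for f in np.linspace(.15,.85,15):
        u,v=u0+f*(u1-u0),v0+f*(v1-v0); xs=np.arange(-7,7.1,.25)
        nx=np.array([v1-v0,-(u1-u0)],float);nx/=np.hypot(*nx); nx*=np.sign(nx[0])
        pts=np.array([[u,v]])+xs[:,None]*nx
        s=cv2.remap(g.astype(np.float32),pts[:,0].astype(np.float32).reshape(1,-1),pts[:,1].astype(np.float32).reshape(1,-1),1)[0]
        w=np.clip(np.median(s)-8-s,0,None)
        if f>.45 and f<.55: print(n,np.round(s[::4]))
        if w.sum()>0: P.append(ray(c,*( (pts*w[:,None]).sum(0)/w.sum()),.032)[:2])
    P=np.array(P,np.float32); l=cv2.fitLine(P,cv2.DIST_HUBER,0,.001,.001).ravel()
    print(n,'mean',P.mean(0),'ang',np.degrees(np.arctan2(l[1],l[0])),len(P))
    for x in (.545,.575): print(x,l[3]+(x-l[2])*l[1]/l[0])
k=big(im.min(2)>110,(440,95,590,205),cl=7);print('L',rect(k,.01))
k=big(im.min(2)>110,(95,40,240,165),cl=7);print('R',rect(k,.01))
k=big((im.min(2)>150),(320,8,440,68),cl=13);print('track',rect(k,.014))
go([.6085,-.039,.06],5)
cv2.imwrite('pics/crop2.png',cv2.resize(im[130:200,270:370],None,fx=6,fy=6))
E
```

```text
stand ((607.1467895507812, -38.0824089050293), (70.4683837890625, 98.64929962158203), 4.9824604988098145)
foot [297 156] [343 177] ((607.4105224609375, -38.17938995361328), (26.297597885131836, 63.10900115966797), 1.6005709171295166)
R [163. 142. 153. 178. 186. 181. 172. 173. 190. 195. 196. 196. 195. 195.
 195.]
R [170. 147. 147. 172. 186. 184. 178. 178. 190. 196. 196. 196. 195. 195.
 195.]
R mean [ 0.54168546 -0.25661448] ang -20.808233 15
0.545 -0.2578778
0.575 -0.26927865
L [201. 201. 200. 197. 183. 149. 110.  83.  76.  86. 127. 183. 204. 207.
 205.]
L [200. 201. 200. 196. 182. 147. 106.  81.  77.  87. 132. 187. 205. 205.
 204.]
L mean [0.5707372  0.22841053] ang -4.037764 15
0.545 0.23022266
0.575 0.22810498
L ((566.8390502929688, 238.466796875), (157.19078063964844, 226.7878875732422), 4.9950127601623535)
R ((545.1493530273438, -261.4127502441406), (164.61428833007812, 221.71139526367188), 4.975350379943848)
track ((436.0135498046875, 26.939571380615234), (69.73915100097656, 158.67152404785156), 5.002364635467529)
offset [-0.0008 -0.0019  0.1898] dr [ 0.06 -0.1   0.07]
```

View pics/crop2.png

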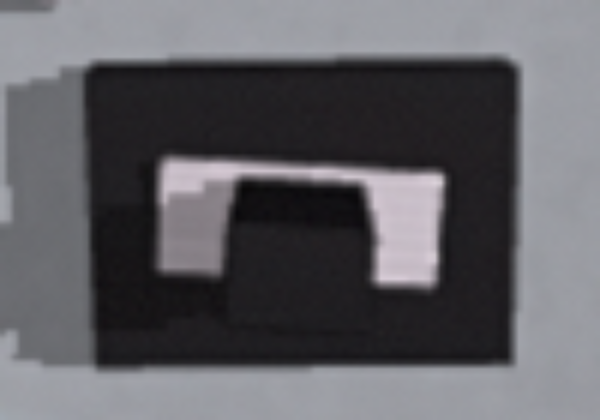

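The foot lies at (0.6074, -0.0382) with yaw 1.6°, slightly turned on the stand (crop 158–443, 157–288). Descending to the handle.

>>> servo_tool(
  targets=[
    {"offset": [0.0007,0,0.04],"dr": [0,0,3.4]},
    {"offset": [0.0007,0,0.08],"dr": [0,0,3.4]},
    {"offset": [0.0007,0,0.11],"dr": [0,0,3.4]},
    {"offset": [0.0007,0,0.14],"dr": [0,0,3.4]},
    {"offset": [0.0007,0,0.165],"dr": [0,0,3.4]},
    {"offset": [0.0007,0,0.18],"dr": [0,0,3.4]},
    {"offset": [0.0007,0,0.19],"dr": [0,0,3.4]},
    {"offset": [0.0007,0,0.19],"dr": [0,0,3.4]},
    {"offset": [0.0007,0,0.19],"dr": [0,0,3.4]},
  ],
)

```text
time_s: 2.62
position: [0.6082, -0.0376, 0.0606]
tcp_rot: [[-1.0, -0.03, -0.0], [-0.03, 1.0, 0.0], [0.0, 0.0, -1.0]]
force: [0.6, 0.0, 0.0]
opening: 1.001
grasp_force: 0.0
```

>>> servo_tool(
  targets=[
    {"offset": [0,0,0],"dr": [0,0,0]},
    {"offset": [0,0,0],"dr": [0,0,0]},
    {"offset": [0,0,0],"dr": [0,0,0]},
    {"offset": [0,0,0],"dr": [0,0,0]},
    {"offset": [0,0,0],"dr": [0,0,0]},
    {"offset": [0,0,0],"dr": [0,0,0]},
    {"offset": [0,0,0],"dr": [0,0,0]},
    {"offset": [0,0,0],"dr": [0,0,0]},
    {"offset": [0,0,0],"dr": [0,0,0]},
    {"offset": [0,0,0],"dr": [0,0,0]},
    {"offset": [0,0,0],"dr": [0,0,0]},
    {"offset": [0,0,0],"dr": [0,0,0]},
  ],
  gripper=1,
)

```text
time_s: 3.62
position: [0.6083, -0.0387, 0.0603]
tcp_rot: [[-1.0, -0.028, -0.0], [-0.028, 1.0, -0.0], [0.0, -0.0, -1.0]]
force: [-0.5, -0.2, 0.2]
opening: 0.339
grasp_force: 30.0
```

Gripped (29.5 mm). Lift and carry to just over the left groove.

>>> servo_tool(
  targets=[
    {"offset": [0,0,-0.02],"dr": [0,0,0]},
    {"offset": [0,0,-0.05],"dr": [0,0,0]},
    {"offset": [0,0,-0.085],"dr": [0,0,0]},
    {"offset": [0.003,0.02,-0.1],"dr": [0,0,1]},
    {"offset": [0.007,0.055,-0.1],"dr": [0,0,2]},
    {"offset": [0.011,0.095,-0.1],"dr": [0,0,3]},
    {"offset": [0.015,0.13,-0.1],"dr": [0,0,4]},
    {"offset": [0.019,0.165,-0.1],"dr": [0,0,5]},
    {"offset": [0.023,0.2,-0.1],"dr": [0,0,5.4]},
    {"offset": [0.026,0.235,-0.09],"dr": [0,0,5.4]},
    {"offset": [0.0288,0.255,-0.07],"dr": [0,0,5.4]},
    {"offset": [0.0288,0.2674,-0.045],"dr": [0,0,5.4]},
    {"offset": [0.0288,0.2674,-0.03],"dr": [0,0,5.4]},
    {"offset": [0.0288,0.2674,-0.022],"dr": [0,0,5.4]},
    {"offset": [0.0288,0.2674,-0.022],"dr": [0,0,5.4]},
    {"offset": [0.0288,0.2674,-0.022],"dr": [0,0,5.4]},
  ],
)

```text
time_s: 4.95
position: [0.5719, 0.2274, 0.0821]
tcp_rot: [[-0.998, 0.066, -0.001], [0.066, 0.998, -0.0], [0.001, -0.0, -1.0]]
force: [0.8, 0.2, -2.3]
opening: 0.337
grasp_force: 30.0
```

```bash
python3 - <<'E'
from h import *
import pickle
s=bot.read_state();print(s['position'],s['force'],s['tcp_rot'][:,1])
c=cap('wrist','w2.png');pickle.dump(c,open('c2.pkl','wb'))
d=cap('side');pickle.dump(d,open('c2s.pkl','wb'))
im=c['color'][:,:,::-1];
x,y,z=s['position']
print(proj(c,(x,y,z-.03)),proj(c,(x,y,z-.044)),proj(c,(x,y,.032)),proj(d,(x,y,.032)))
cv2.imwrite('pics/crop3.png',cv2.resize(im[130:330,220:420],None,fx=3,fy=3))
E
```

```text
[0.57194418 0.22739543 0.0820788 ] [ 0.83466013  0.17126427 -2.26617685] [ 6.63735804e-02  9.97794789e-01 -3.26561116e-04]
[320.05409694 208.37348709] [320.06693354 203.12025625] [320.07208189 201.01335415] [284.87457289 163.09662011]
```

View pics/crop3.png

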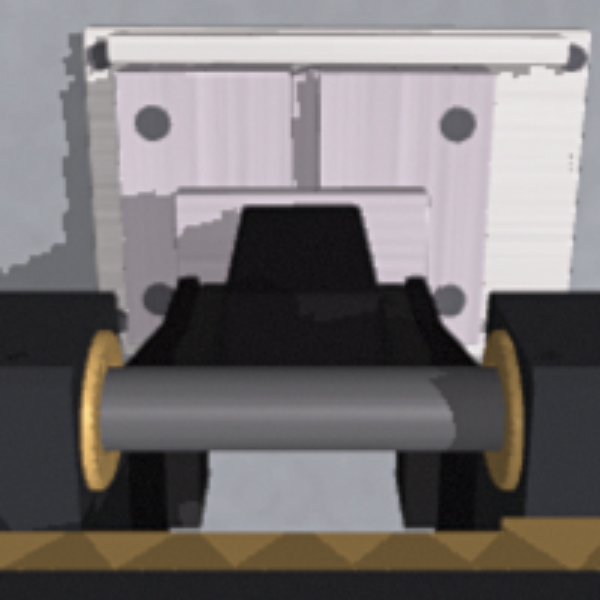

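The groove shows at crop u≈291–320 ahead of the foot, and the foot spans u≈177–427, so they nearly line up. Computing the sideways error.

```bash
python3 - <<'E'
from h import *
import pickle
c=pickle.load(open('c2.pkl','rb'));g=cv2.cvtColor(c['color'],cv2.COLOR_RGB2GRAY)
s=bot.read_state();R=s['tcp_rot']
f=lambda u,v,z: np.round(R.T@(ray(c,u,v,z)-s['position'])*1000,2)[:2]
for v in (158,164,170,176,182,188):
    r=g[v,305:340].astype(float);d=np.diff(r);a=d.argmin();b=d.argmax()
    print(v,305+a+1,305+b+1,f(305+a+.5,v,.032),f(305+b+.5,v,.032),r[6:26].astype(int))
for v in (196,200,206):
    r=g[v,265:375].astype(float);d=np.diff(r);print(v,r[8:18].astype(int),r[92:102].astype(int))
print(f(279,194,.060),f(362.3,194,.060))
E
```

```text
158 319 327 [37.97 -1.39] [37.97  5.14] [200 198 196 196 199 190 165 187 133 126 131 132 134 129 122 142 204 205
 204 201]
164 320 327 [33.02 -0.58] [33.02  5.17] [201 199 196 195 199 188 165 199 177 130 130 133 134 130 117 134 207 206
 204 203]
170 317 327 [28.02 -3.06] [28.02  5.19] [200 198 196 195 200 186 125 130 131 129 133 132 134 130 114 132 211 206
 203 203]
176 317 327 [22.97 -3.07] [22.97  5.22] [199 200 197 196 199 193 155 134 132 131 132 134 133 130 121 144 209 205
 205 204]
182 318 327 [17.87 -2.26] [17.87  5.25] [201 200 195 193 199 194 164 133 132 130 132 133 133 131 122 144 213 205
 204 203]
188 317 327 [12.7  -3.11] [12.71  5.28] [201 200 195 195 198 194 161 132 131 131 130 133 134 130 119 143 214 205
 203 204]
196 [135 133 133 133 131 155 205 204 201 201] [204 205 206 206 206 194 179 201 197 194]
200 [136 136 137 134 130 144 197 197 194 196] [199 198 199 198 204 216 204 201 197 192]
206 [137 137 137 135 125 131 193 193 150 131] [201 202 201 201 203 204 205 201 195 193]
[ 15.11 -30.73] [15.12 31.44]
```

The groove lies about 0.7 mm to +y of the probe and is parallel to it. Shift, then descend gently, reading the force on the way.

>>> servo_tool(
  targets=[
    {"offset": [0,0.0007,0],"dr": [0,0,0]},
    {"offset": [0,0.0007,0.003],"dr": [0,0,0]},
    {"offset": [0,0.0007,0.006],"dr": [0,0,0]},
    {"offset": [0,0.0007,0.009],"dr": [0,0,0]},
    {"offset": [0,0.0007,0.009],"dr": [0,0,0]},
    {"offset": [0,0.0007,0.009],"dr": [0,0,0]},
  ],
)

```text
time_s: 5.55
position: [0.5717, 0.2284, 0.073]
tcp_rot: [[-0.998, 0.066, -0.001], [0.066, 0.998, -0.0], [0.001, -0.0, -1.0]]
force: [-1.2, 0.3, -2.5]
opening: 0.342
grasp_force: 30.0
```

>>> servo_tool(
  targets=[
    {"offset": [0,0,0.002],"dr": [0,0,0]},
    {"offset": [0,0,0.004],"dr": [0,0,0]},
    {"offset": [0,0,0.005],"dr": [0,0,0]},
    {"offset": [0,0,0.005],"dr": [0,0,0]},
    {"offset": [0,0,0.005],"dr": [0,0,0]},
  ],
)

```text
time_s: 5.97
position: [0.572, 0.2286, 0.0682]
tcp_rot: [[-0.998, 0.066, -0.0], [0.066, 0.998, -0.0], [0.0, -0.0, -1.0]]
force: [0.6, 0.0, -2.4]
opening: 0.342
grasp_force: 30.0
```

>>> servo_tool(
  targets=[
    {"offset": [0,0,0.001],"dr": [0,0,0]},
    {"offset": [0,0,0.002],"dr": [0,0,0]},
    {"offset": [0,0,0.003],"dr": [0,0,0]},
    {"offset": [0,0,0.004],"dr": [0,0,0]},
    {"offset": [0,0,0.004],"dr": [0,0,0]},
    {"offset": [0,0,0.004],"dr": [0,0,0]},
  ],
)

```text
time_s: 6.47
position: [0.5722, 0.2286, 0.0645]
tcp_rot: [[-0.998, 0.066, 0.0], [0.066, 0.998, 0.0], [-0.0, 0.0, -1.0]]
force: [-0.5, -0.4, 0.2]
opening: 0.34
grasp_force: 30.0
```

>>> servo_tool(
  targets=[
    {"offset": [0,0,0.0007],"dr": [0,0,0]},
    {"offset": [0,0,0.0014],"dr": [0,0,0]},
    {"offset": [0,0,0.002],"dr": [0,0,0]},
    {"offset": [0,0,0.0023],"dr": [0,0,0]},
    {"offset": [0,0,0.0023],"dr": [0,0,0]},
    {"offset": [0,0,0.0023],"dr": [0,0,0]},
  ],
)

```text
time_s: 6.97
position: [0.5722, 0.2286, 0.0623]
tcp_rot: [[-0.998, 0.066, 0.0], [0.066, 0.998, 0.0], [-0.0, 0.0, -1.0]]
force: [-0.1, -0.4, 1.5]
opening: 0.336
grasp_force: 30.0
```

>>> servo_tool(
  targets=[
    {"offset": [0,0,0.0003],"dr": [0,0,0]},
    {"offset": [0,0,0.0006],"dr": [0,0,0]},
    {"offset": [0,0,0.0006],"dr": [0,0,0]},
    {"offset": [0,0,0.0006],"dr": [0,0,0]},
  ],
)

```text
time_s: 7.3
position: [0.5723, 0.2285, 0.0622]
tcp_rot: [[-0.998, 0.066, 0.001], [0.066, 0.998, -0.0], [-0.001, 0.0, -1.0]]
force: [0.5, -1.5, 5.6]
opening: 0.339
grasp_force: 30.0
```

The foot is seated at about 8 N. Press slightly more and hold for over a second.

>>> servo_tool(
  targets=[
    {"offset": [0,0,0.0003],"dr": [0,0,0]},
    {"offset": [0,0,0.0003],"dr": [0,0,0]},
    {"offset": [0,0,0.0003],"dr": [0,0,0]},
    {"offset": [0,0,0.0003],"dr": [0,0,0]},
    {"offset": [0,0,0.0003],"dr": [0,0,0]},
    {"offset": [0,0,0.0003],"dr": [0,0,0]},
    {"offset": [0,0,0.0003],"dr": [0,0,0]},
    {"offset": [0,0,0.0003],"dr": [0,0,0]},
    {"offset": [0,0,0.0003],"dr": [0,0,0]},
    {"offset": [0,0,0.0003],"dr": [0,0,0]},
    {"offset": [0,0,0.0003],"dr": [0,0,0]},
    {"offset": [0,0,0.0003],"dr": [0,0,0]},
    {"offset": [0,0,0.0003],"dr": [0,0,0]},
    {"offset": [0,0,0.0003],"dr": [0,0,0]},
    {"offset": [0,0,0.0003],"dr": [0,0,0]},
  ],
)

```text
time_s: 8.55
position: [0.5724, 0.2285, 0.0622]
tcp_rot: [[-0.998, 0.066, 0.001], [0.066, 0.998, -0.0], [-0.001, 0.0, -1.0]]
force: [-1.4, -0.5, 6.6]
opening: 0.341
grasp_force: 30.0
```

```bash
cat > fz.py <<'E'
from h import *
F=[]
for i in range(8): cap('top');s=bot.read_state();F.append(s['force'][2])
print(s['position'],np.round(F,1),np.mean(F),s['tcp_rot'][2])
E
python3 fz.py
```

```text
[0.5723855  0.22850303 0.06218968] [7.3 6.5 6.7 6.1 7.  6.5 6.7 6.6] 6.678502695134171 [-9.82430835e-04  6.55025894e-05 -9.99999515e-01]
```

>>> servo_tool(
  targets=[
    {"offset": [0,0,-0.001],"dr": [0,0,0]},
    {"offset": [0,0,-0.003],"dr": [0,0,0]},
    {"offset": [0,0,-0.005],"dr": [0,0,0]},
    {"offset": [0,0,-0.007],"dr": [0,0,0]},
    {"offset": [0,0,-0.007],"dr": [0,0,0]},
    {"offset": [0,0,-0.007],"dr": [0,0,0]},
    {"offset": [0,0,-0.007],"dr": [0,0,0]},
  ],
)

```text
time_s: 9.53
position: [0.5715, 0.2285, 0.0677]
tcp_rot: [[-0.998, 0.066, -0.001], [0.066, 0.998, -0.0], [0.001, -0.0, -1.0]]
force: [0.8, 0.1, -3.2]
opening: 0.336
grasp_force: 30.0
```

```bash
python3 fz.py
```

```text
[0.57201673 0.22853162 0.0681231 ] [-2.8 -2.2 -2.9 -1.7 -2.  -2.3 -2.1 -1.8] -2.231012280703716 [ 5.38054219e-05 -3.29591217e-05 -9.99999998e-01]
```

>>> servo_tool(
  targets=[
    {"offset": [0,0,-0.003],"dr": [0,0,0]},
    {"offset": [0,0,-0.006],"dr": [0,0,0]},
    {"offset": [0,0,-0.01],"dr": [0,0,0]},
    {"offset": [0,0,-0.014],"dr": [0,0,0]},
    {"offset": [0,0,-0.014],"dr": [0,0,0]},
    {"offset": [0,0,-0.014],"dr": [0,0,0]},
  ],
)

```text
time_s: 10.43
position: [0.5724, 0.2287, 0.0828]
tcp_rot: [[-0.998, 0.066, 0.001], [0.066, 0.998, 0.0], [-0.001, 0.0, -1.0]]
force: [-0.4, -0.1, -2.1]
opening: 0.339
grasp_force: 30.0
```

```bash
python3 fz.py
```

```text
[0.57193589 0.22851348 0.08197754] [-3.  -2.2 -2.3 -1.9 -2.4 -2.1 -2.6 -2.6] -2.3738080130292127 [ 2.99585312e-04 -9.48372789e-05 -9.99999951e-01]
```

Seated at TCP z 0.0622, and the probe was already free 5.9 mm above the plate. The groove is therefore more than 8 mm deep: the LEFT plate is worn. A good groove would still have given about 1.9 N there. Now return the gauge to its stand.

>>> servo_tool(
  targets=[
    {"offset": [0,0,-0.03],"dr": [0,0,0]},
    {"offset": [0,0,-0.065],"dr": [0,0,0]},
    {"offset": [-0.004,-0.02,-0.078],"dr": [0,0,-1]},
    {"offset": [-0.011,-0.055,-0.078],"dr": [0,0,-2]},
    {"offset": [-0.019,-0.09,-0.078],"dr": [0,0,-3]},
    {"offset": [-0.026,-0.125,-0.078],"dr": [0,0,-4]},
    {"offset": [-0.033,-0.16,-0.078],"dr": [0,0,-5]},
    {"offset": [-0.04,-0.195,-0.078],"dr": [0,0,-5.4]},
    {"offset": [-0.047,-0.23,-0.078],"dr": [0,0,-5.4]},
    {"offset": [-0.052,-0.255,-0.065],"dr": [0,0,-5.4]},
    {"offset": [-0.0535,-0.264,-0.045],"dr": [0,0,-5.4]},
    {"offset": [-0.0535,-0.264,-0.02],"dr": [0,0,-5.4]},
    {"offset": [-0.0535,-0.264,-0.005],"dr": [0,0,-5.4]},
    {"offset": [-0.0535,-0.264,-0.005],"dr": [0,0,-5.4]},
    {"offset": [-0.0535,-0.264,-0.005],"dr": [0,0,-5.4]},
  ],
)

```text
time_s: 12.08
position: [0.6073, -0.0383, 0.0863]
tcp_rot: [[-1.0, -0.028, -0.002], [-0.028, 1.0, 0.001], [0.002, 0.001, -1.0]]
force: [-0.6, -0.3, -1.3]
opening: 0.341
grasp_force: 30.0
```

>>> servo_tool(
  targets=[
    {"offset": [0,0,0.007],"dr": [0,0,0]},
    {"offset": [0,0,0.014],"dr": [0,0,0]},
    {"offset": [0,0,0.019],"dr": [0,0,0]},
    {"offset": [0,0,0.023],"dr": [0,0,0]},
    {"offset": [0,0,0.0255],"dr": [0,0,0]},
    {"offset": [0,0,0.0265],"dr": [0,0,0]},
    {"offset": [0,0,0.0267],"dr": [0,0,0]},
    {"offset": [0,0,0.0267],"dr": [0,0,0]},
  ],
)

```text
time_s: 12.75
position: [0.6082, -0.0384, 0.0606]
tcp_rot: [[-1.0, -0.028, 0.0], [-0.028, 1.0, -0.0], [-0.0, -0.0, -1.0]]
force: [0.1, 0.4, -2.6]
opening: 0.34
grasp_force: 30.0
```

Not quite down (the weight is still carried), so a little lower, then release and raise.

>>> servo_tool(
  targets=[
    {"offset": [0,0,0.0004],"dr": [0,0,0]},
    {"offset": [0,0,0.0006],"dr": [0,0,0]},
    {"offset": [0,0,0.0006],"dr": [0,0,0]},
    {"offset": [0,0,0.0006],"dr": [0,0,0]},
  ],
)

```text
time_s: 13.08
position: [0.6084, -0.0385, 0.0603]
tcp_rot: [[-1.0, -0.028, 0.001], [-0.028, 1.0, -0.0], [-0.001, -0.0, -1.0]]
force: [0.3, 0.5, 0.7]
opening: 0.338
grasp_force: 30.0
```

>>> servo_tool(
  targets=[
    {"offset": [0,0,0],"dr": [0,0,0]},
    {"offset": [0,0,0],"dr": [0,0,0]},
    {"offset": [0,0,0],"dr": [0,0,0]},
    {"offset": [0,0,0],"dr": [0,0,0]},
    {"offset": [0,0,0],"dr": [0,0,0]},
    {"offset": [0,0,0],"dr": [0,0,0]},
    {"offset": [0,0,0],"dr": [0,0,0]},
    {"offset": [0,0,0],"dr": [0,0,0]},
    {"offset": [0,0,0],"dr": [0,0,0]},
    {"offset": [0,0,0],"dr": [0,0,0]},
  ],
  gripper=-1,
)

```text
time_s: 13.92
position: [0.608, -0.0384, 0.0599]
tcp_rot: [[-1.0, -0.028, -0.0], [-0.028, 1.0, -0.0], [0.0, -0.0, -1.0]]
force: [0.2, 0.4, -0.3]
opening: 0.972
grasp_force: 0.0
```

>>> servo_tool(
  targets=[
    {"offset": [0,0,-0.02],"dr": [0,0,0]},
    {"offset": [0,0,-0.05],"dr": [0,0,0]},
    {"offset": [0,0,-0.09],"dr": [0,0,0]},
    {"offset": [0,0,-0.13],"dr": [0,0,0]},
    {"offset": [0,0,-0.17],"dr": [0,0,0]},
    {"offset": [0,0,-0.19],"dr": [0,0,0]},
    {"offset": [0,0,-0.19],"dr": [0,0,0]},
    {"offset": [0,0,-0.19],"dr": [0,0,0]},
  ],
)

```text
time_s: 14.58
position: [0.6086, -0.0385, 0.2514]
tcp_rot: [[-1.0, -0.028, 0.003], [-0.028, 1.0, -0.001], [-0.003, -0.001, -1.0]]
force: [0.0, 1.1, 0.1]
opening: 1.0
grasp_force: 0.0
```

```bash
python3 - <<'E'
from h import *
import pickle
c=cap('wrist','w3.png');pickle.dump(c,open('c3.pkl','wb'))
im=np.ascontiguousarray(c['color'][:,:,::-1])
def big(m,box,cl=0):
    x0,y0,x1,y1=box;mm=np.zeros(m.shape,np.uint8);mm[y0:y1,x0:x1]=m[y0:y1,x0:x1]
    if cl:mm=cv2.morphologyEx(mm,cv2.MORPH_CLOSE,np.ones((cl,cl)))
    cs,_=cv2.findContours(mm,cv2.RETR_EXTERNAL,cv2.CHAIN_APPROX_NONE);return max(cs,key=cv2.contourArea)[:,0]
rect=lambda k,z:cv2.minAreaRect(np.array([ray(c,u,v,z)[:2]*1000 for u,v in k],np.float32))
print('stand',rect(big(im.max(2)<60,(270,130,370,200),9),.03))
print('foot',rect(big(im.min(2)>110,(288,145,352,188)),.038))
cv2.imwrite('pics/crop4.png',cv2.resize(im[0:200,270:470],None,fx=3,fy=3))
print(bot.read_state()['position'])
E
```

```text
stand ((607.3785400390625, -38.01091003417969), (70.8226089477539, 98.42696380615234), 5.509521961212158)
foot ((607.01806640625, -38.6473388671875), (24.990623474121094, 63.33432388305664), 1.6184405088424683)
[ 0.60737909 -0.03823258  0.24941424]
```

View pics/crop4.png

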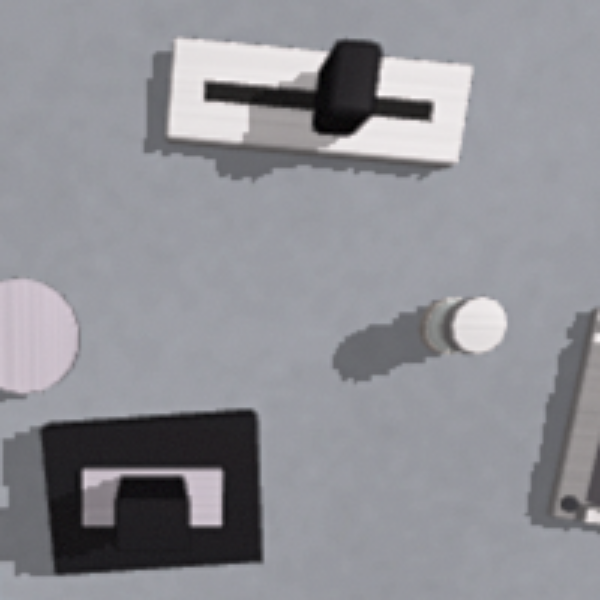

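The gauge is back: foot centre is 0.7 mm from the stand's middle and 3.9° off its axis. The flag's top face is at crop (357,75) on the track whose corners are (176,38), (472,65), (460,163) and (167,137). Computing the pinch pose.

```bash
python3 - <<'E'
from h import *
import pickle
c=pickle.load(open('c3.pkl','rb'))
q=lambda u,v,z:ray(c,u/3+270-.3,v/3-.3,z)[:2]
K=[q(*p,.014) for p in((176,38),(472,65),(460,163),(167,137))]
ct=sum(K)/4; e=((K[1]-K[0])+(K[2]-K[3]));print(np.linalg.norm(e)/2,ct); e/=np.linalg.norm(e);yaw=np.degrees(np.arctan2(-e[0],e[1]))
f=q(357,75,.0545);s=(f-ct)@e
print('yaw',yaw,'flag',f,s,'lat',(f-ct)-s*e,'end',ct+.04*e,'center now',ct+s*e)
p=ct+s*e; go([*p,.12],yaw); go([*p,.026],yaw)
E
```

```text
0.12848257447629666 [0.4364514  0.02931833]
yaw -3.0261962507621236 flag [0.4360197  0.03676825] 0.00741673964568973 lat [-8.23251925e-04  4.35222478e-05] end [0.43856311 0.06926255] center now [0.43684295 0.03672473]
offset [0.1682 0.0797 0.1296] dr [ 0.01 -0.05  4.65]
offset [0.1682 0.0797 0.2236] dr [ 0.01 -0.05  4.65]
```

>>> servo_tool(
  targets=[
    {"offset": [0.035,0.016,0],"dr": [0,0,4.6]},
    {"offset": [0.07,0.034,0.01],"dr": [0,0,4.6]},
    {"offset": [0.105,0.05,0.03],"dr": [0,0,4.6]},
    {"offset": [0.14,0.066,0.05],"dr": [0,0,4.6]},
    {"offset": [0.165,0.079,0.08],"dr": [0,0,4.6]},
    {"offset": [0.1682,0.0797,0.115],"dr": [0,0,4.6]},
    {"offset": [0.1682,0.0797,0.15],"dr": [0,0,4.6]},
    {"offset": [0.1682,0.0797,0.18],"dr": [0,0,4.6]},
    {"offset": [0.1682,0.0797,0.205],"dr": [0,0,4.6]},
    {"offset": [0.1682,0.0797,0.22],"dr": [0,0,4.6]},
    {"offset": [0.1682,0.0797,0.2235],"dr": [0,0,4.6]},
    {"offset": [0.1682,0.0797,0.2235],"dr": [0,0,4.6]},
    {"offset": [0.1682,0.0797,0.2235],"dr": [0,0,4.6]},
  ],
)

```text
time_s: 15.72
position: [0.4369, 0.0366, 0.026]
tcp_rot: [[-0.999, 0.052, -0.002], [0.052, 0.999, 0.0], [0.002, 0.0, -1.0]]
force: [-0.2, -0.4, 1.3]
opening: 1.001
grasp_force: 0.0
```

>>> servo_tool(
  targets=[
    {"offset": [0,0,0],"dr": [0,0,0]},
    {"offset": [0,0,0],"dr": [0,0,0]},
    {"offset": [0,0,0],"dr": [0,0,0]},
    {"offset": [0,0,0],"dr": [0,0,0]},
    {"offset": [0,0,0],"dr": [0,0,0]},
    {"offset": [0,0,0],"dr": [0,0,0]},
    {"offset": [0,0,0],"dr": [0,0,0]},
    {"offset": [0,0,0],"dr": [0,0,0]},
    {"offset": [0,0,0],"dr": [0,0,0]},
    {"offset": [0,0,0],"dr": [0,0,0]},
    {"offset": [0,0,0],"dr": [0,0,0]},
    {"offset": [0,0,0],"dr": [0,0,0]},
  ],
  gripper=1,
)

```text
time_s: 16.72
position: [0.4376, 0.0365, 0.0263]
tcp_rot: [[-0.999, 0.052, -0.0], [0.052, 0.999, 0.0], [0.0, -0.0, -1.0]]
force: [0.5, 0.3, 0.1]
opening: 0.174
grasp_force: 0.0
```

Opening is 15 mm with zero pad force, which doesn't fit a 20 mm flag. Looking.

```bash
python3 - <<'E'
from h import *
c=cap('wrist');d=cap('side')
s=bot.read_state();print(s['opening'],s['grasp_force'],s['force'],s['position'])
a=cv2.resize(c['color'][130:330,220:420,::-1],None,fx=2,fy=2)
u,v=proj(d,s['position']).astype(int);print(u,v)
b=cv2.resize(d['color'][v-50:v+50,u-50:u+50,::-1],(400,400))
cv2.imwrite('pics/crop5.png',np.hstack([a,b]))
E
```

```text
0.08217638504523518 0.0 [0.30898128 0.48433256 0.11909557] [0.43761683 0.03650309 0.02631398]
264 214
```

View pics/crop5.png

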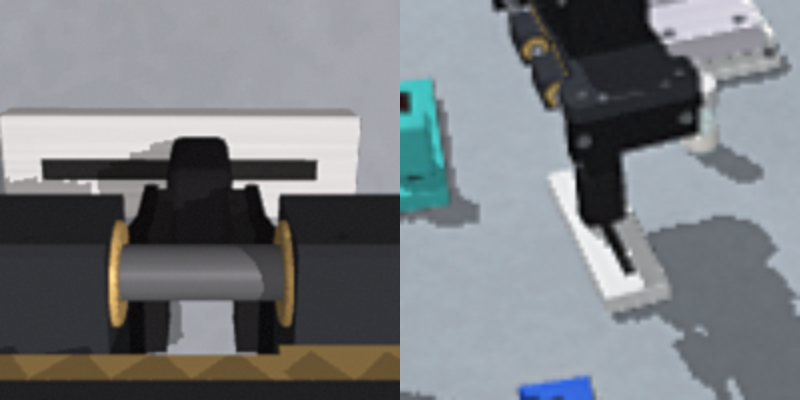

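```bash
python3 - <<'E'
from h import *
c=cap('wrist');s=bot.read_state();print(s['opening'],s['grasp_force'],s['position'])
cr=lambda p:np.round((proj(c,p)-[220,130])*2)
print('tcp',cr(s['position']),'track mid',cr((.4365,.0293,.014)),'flagtop',cr((.4368,.0367,.0545)))
for p in((180,170),(42,170),(318,170),(0,113),(360,113)): print(p,ray(c,p[0]/2+220,p[1]/2+130,.014)[:2])
print('top ctr if z.0545',ray(c,200/2+220,150/2+130,.0545)[:2])
a=cv2.resize(c['color'][180:300,260:380,::-1],None,fx=5,fy=5);cv2.imwrite('pics/crop6.png',cv2.convertScaleAbs(a,alpha=2.5,beta=10))
E
```

```text
0.048431520372445414 0.0 [0.43761729 0.03650309 0.02630741]
tcp [200. 184.] track mid [180. 170.] flagtop [201. 215.]
(180, 170) [0.43654811 0.0292658 ]
(42, 170) [ 0.43392714 -0.02078178]
(318, 170) [0.43916939 0.07931923]
(0, 113) [ 0.41193355 -0.03301067]
(360, 113) [0.41859053 0.09416519]
top ctr if z.0545 [0.41657328 0.03761261]
```

View pics/crop6.png

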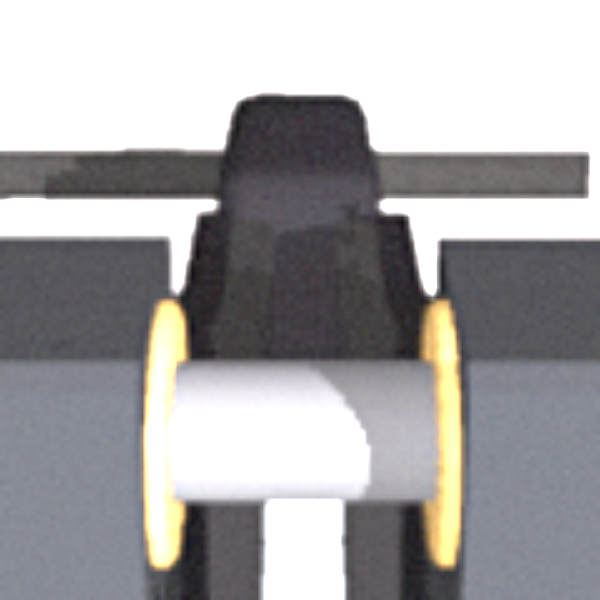

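The readings disagree with the picture, where the flag looks to be between the fingers. I'll try a small drag and see whether the flag follows.

>>> servo_tool(
  targets=[
    {"offset": [0,0,0],"dr": [0,0,0]},
    {"offset": [0,0,0],"dr": [0,0,0]},
    {"offset": [0,0,0],"dr": [0,0,0]},
    {"offset": [0,0.002,0],"dr": [0,0,0]},
    {"offset": [0,0.005,0],"dr": [0,0,0]},
    {"offset": [0,0.008,0],"dr": [0,0,0]},
    {"offset": [0,0.01,0],"dr": [0,0,0]},
    {"offset": [0,0.01,0],"dr": [0,0,0]},
    {"offset": [0,0.01,0],"dr": [0,0,0]},
  ],
)

```text
time_s: 17.62
position: [0.4381, 0.0467, 0.0264]
tcp_rot: [[-0.999, 0.051, -0.0], [0.051, 0.999, -0.0], [0.0, -0.0, -1.0]]
force: [-0.6, -0.6, 0.4]
opening: 0.005
grasp_force: 0.0
```

```bash
cat > fl.py <<'E'
from h import *
c=cap('wrist');s=bot.read_state();print(s['opening'],s['grasp_force'],s['force'],s['position'])
# near face of flag (x~.4245) at z .03, scan dark run along y; track frame
e=np.array([.0528,.9986]);n=np.array([.9986,-.0528]);ct=np.array([.4365,.0293])
g=c['color'].max(2)
for z in(.022,.028,.034):
    ss=np.arange(-.055,.06,.0005)
    P=np.array([proj(c,[*(ct+e*a-n*.0145),z]) for a in ss]).round().astype(int)
    ok=(P[:,1]>=0)&(P[:,1]<400)&(P[:,0]>=0)&(P[:,0]<640)
    v=np.array([g[y,x] if o else 255 for (x,y),o in zip(P,ok)])
    d=ss[v<70];print(z,P[len(P)//2],(d.min(),d.max(),np.median(d)) if len(d) else None)
E
python3 fl.py
```

```text
0.0021933098481527803 0.0 [ 0.58200868  0.07176251 -0.24530077] [0.43814451 0.04660978 0.02634872]
0.022 [298 199] (np.float64(4.85722573273506e-17), np.float64(0.01350000000000006), np.float64(0.006750000000000055))
0.028 [298 201] (np.float64(-0.0004999999999999519), np.float64(0.015500000000000062), np.float64(0.007500000000000055))
0.034 [297 204] (np.float64(-0.0014999999999999528), np.float64(0.016000000000000063), np.float64(0.007250000000000055))
```

The flag did not follow, still at +7 mm, so the fingers closed clear of it. Re-locate the flag from two views.

```bash
python3 - <<'E'
from h import *
import pickle
c3=pickle.load(open('c3.pkl','rb'));c=cap('wrist');t=cap('top')
pickle.dump((c,t),open('c5.pkl','wb'))
print('c3 +x bottom',ray(c3,330/3+270,135/3,.0145),' -x top',ray(c3,361/3+270,40/3,.0545),' top +x edge',ray(c3,350/3+270,108/3,.0545))
g3=c3['color'].max(2)
print('col',g3[10:50,385].tolist())
g=c['color'].max(2).astype(int)
s=bot.read_state();print(proj(c,s['position']))
for u in (306,312,298): print(u,g[185:250,u].tolist(),ray(c,u,199,.0145)[:2])
E
```

```text
c3 +x bottom [0.44999059 0.03540942 0.0145    ]  -x top [0.4241822  0.03760386 0.0545    ]  top +x edge [0.44801752 0.03543942 0.0545    ]
col [160, 162, 145, 73, 29, 37, 40, 41, 42, 41, 40, 41, 38, 40, 39, 41, 40, 40, 41, 41, 41, 43, 42, 44, 46, 40, 32, 26, 17, 16, 10, 12, 12, 4, 26, 131, 235, 238, 233, 238]
[319.79572233 221.94379306]
306 [133, 134, 148, 206, 220, 225, 226, 225, 225, 224, 224, 229, 195, 93, 18, 14, 21, 19, 20, 22, 20, 19, 22, 22, 22, 18, 22, 18, 26, 25, 29, 30, 32, 31, 31, 35, 29, 21, 16, 17, 15, 17, 15, 15, 17, 17, 15, 18, 15, 16, 17, 14, 19, 9, 15, 55, 112, 133, 137, 148, 147, 147, 144, 147, 148] [0.4247267  0.03729007]
312 [131, 132, 148, 205, 219, 225, 226, 225, 225, 224, 225, 228, 193, 94, 20, 15, 20, 20, 20, 19, 20, 22, 23, 21, 23, 23, 23, 21, 22, 25, 29, 33, 29, 32, 33, 33, 34, 33, 32, 26, 23, 24, 26, 25, 29, 28, 30, 26, 27, 25, 26, 20, 24, 23, 21, 21, 23, 22, 24, 23, 22, 22, 24, 21, 21] [0.42494899 0.04156853]
298 [132, 133, 150, 209, 221, 226, 227, 225, 225, 223, 224, 229, 192, 92, 20, 12, 20, 16, 19, 18, 20, 19, 19, 17, 22, 22, 21, 21, 21, 28, 28, 33, 30, 31, 33, 32, 36, 34, 27, 20, 22, 27, 34, 34, 34, 34, 32, 34, 33, 32, 33, 31, 33, 33, 32, 32, 34, 32, 34, 33, 33, 32, 33, 32, 33] [0.4244303 0.0315855]
```

```bash
python3 - <<'E'
from h import *
import pickle
c,t=pickle.load(open('c5.pkl','rb'))
a=cv2.resize(c['color'][170:310,250:390,::-1],(560,560)); a=cv2.convertScaleAbs(a,alpha=3,beta=0)
u,v=proj(t,[.437,.04,.03]).astype(int)
b=cv2.resize(t['color'][v-35:v+35,u-15:u+15,::-1],(240,560));b=cv2.convertScaleAbs(b,alpha=2)
cv2.imwrite('pics/crop7.png',np.hstack([a,b]))
E
```

```text
(no output)
```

View pics/crop7.png

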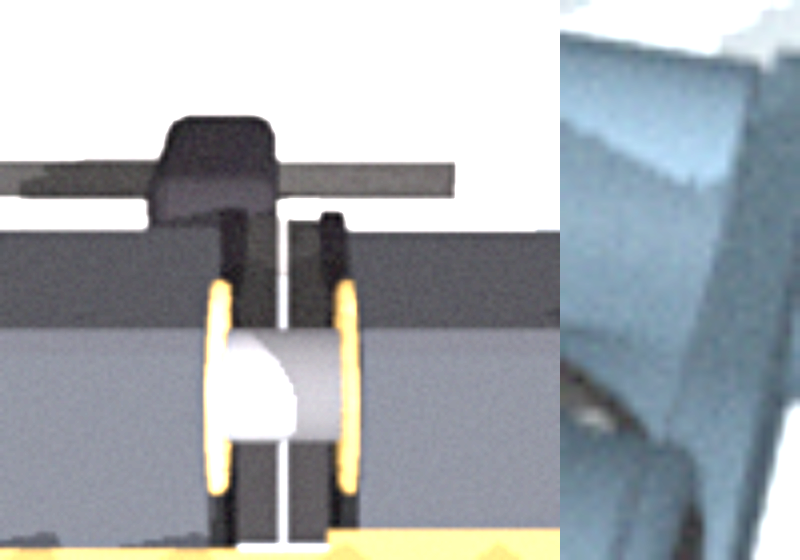

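The fingers are shut (gap about crop u=283) and overlap the flag (u 150–278) without force, so pinching doesn't work here. I'll lift, go to the flag's -y side with closed fingers, and push toward +y, watching the force.

>>> servo_tool(
  targets=[
    {"offset": [0,0,-0.03],"dr": [0,0,0]},
    {"offset": [0,0,-0.06],"dr": [0,0,0]},
    {"offset": [0,0,-0.07],"dr": [0,0,0]},
    {"offset": [0,-0.025,-0.07],"dr": [0,0,0]},
    {"offset": [0,-0.045,-0.07],"dr": [0,0,0]},
    {"offset": [0,-0.045,-0.07],"dr": [0,0,0]},
    {"offset": [0,-0.045,-0.04],"dr": [0,0,0]},
    {"offset": [0,-0.045,-0.01],"dr": [0,0,0]},
    {"offset": [0,-0.045,0],"dr": [0,0,0]},
    {"offset": [0,-0.045,0],"dr": [0,0,0]},
    {"offset": [0,-0.045,0],"dr": [0,0,0]},
  ],
  gripper=1,
)

```text
time_s: 18.68
position: [0.4352, 0.002, 0.0258]
tcp_rot: [[-0.999, 0.052, -0.002], [0.052, 0.999, 0.001], [0.002, 0.001, -1.0]]
force: [0.2, 0.6, 0.2]
opening: 0.005
grasp_force: 0.0
```

```bash
python3 fl.py
```

```text
0.00936148732437373 0.0 [0.71244939 0.74018475 0.31818523] [0.4359086  0.00177878 0.02649464]
0.022 [364 200] (np.float64(-0.0004999999999999519), np.float64(0.01250000000000006), np.float64(0.006000000000000054))
0.028 [365 202] (np.float64(-0.002999999999999954), np.float64(0.01350000000000006), np.float64(0.005250000000000053))
0.034 [366 205] (np.float64(-0.004999999999999956), np.float64(0.01350000000000006), np.float64(0.004250000000000052))
```

>>> servo_tool(
  targets=[
    {"offset": [0,0.003,0],"dr": [0,0,0]},
    {"offset": [0,0.006,0],"dr": [0,0,0]},
    {"offset": [0,0.009,0],"dr": [0,0,0]},
    {"offset": [0,0.012,0],"dr": [0,0,0]},
    {"offset": [0,0.015,0],"dr": [0,0,0]},
    {"offset": [0,0.018,0],"dr": [0,0,0]},
    {"offset": [0,0.02,0],"dr": [0,0,0]},
    {"offset": [0,0.02,0],"dr": [0,0,0]},
  ],
)

```text
time_s: 19.4
position: [0.4368, 0.022, 0.0264]
tcp_rot: [[-0.999, 0.051, -0.0], [0.051, 0.999, 0.0], [0.0, 0.0, -1.0]]
force: [-0.3, -0.3, -0.7]
opening: 0.005
grasp_force: 0.0
```

```bash
python3 fl.py
```

```text
0.0020089251460873405 0.0 [-0.45968566  0.6642936   0.49316828] [0.43683326 0.02178435 0.02635637]
0.022 [334 199] (np.float64(-0.0004999999999999519), np.float64(0.01350000000000006), np.float64(0.006500000000000054))
0.028 [335 201] (np.float64(-0.001999999999999953), np.float64(0.014000000000000061), np.float64(0.006000000000000054))
0.034 [335 204] (np.float64(-0.002999999999999954), np.float64(0.014000000000000061), np.float64(0.0055000000000000535))
```

>>> servo_tool(
  targets=[
    {"offset": [0,0.003,0],"dr": [0,0,0]},
    {"offset": [0,0.006,0],"dr": [0,0,0]},
    {"offset": [0,0.009,0],"dr": [0,0,0]},
    {"offset": [0,0.012,0],"dr": [0,0,0]},
    {"offset": [0,0.015,0],"dr": [0,0,0]},
    {"offset": [0,0.015,0],"dr": [0,0,0]},
  ],
)

```text
time_s: 19.95
position: [0.4375, 0.037, 0.0263]
tcp_rot: [[-0.999, 0.051, -0.0], [0.051, 0.999, 0.0], [0.0, 0.0, -1.0]]
force: [0.2, -0.0, -0.6]
opening: 0.002
grasp_force: 0.0
```

```bash
python3 fl.py; python3 - <<'E'
from h import *
# independent check with the fixed side camera: dark blob around flag/fingers, vs c0
import pickle
d0=pickle.load(open('c0.pkl','rb'))
for n in('top','side'):
    c=d0[n]; 
    for z in(.0145,.0545): print(n,z,np.round(proj(c,[.4368,.0367,z]),1))
g=d0['side']['color'].max(2); m=(g[195:245,250:290]<60).astype(np.uint8)
k,l,st,ce=cv2.connectedComponentsWithStats(m);print(st,ce+[250,195])
for r in range(200,240,3): print(r,g[r,252:286].tolist())
E
```

```text
0.001616652902446464 0.0 [-1.44644194  0.42700027 -0.73560319] [0.43757313 0.03685352 0.02633204]
0.022 [312 199] (np.float64(4.85722573273506e-17), np.float64(0.01350000000000006), np.float64(0.006750000000000055))
0.028 [312 202] (np.float64(-0.0014999999999999528), np.float64(0.015000000000000062), np.float64(0.006750000000000055))
0.034 [312 204] (np.float64(-0.001999999999999953), np.float64(0.015500000000000062), np.float64(0.006750000000000055))
top 0.0145 [307.7 251.9]
top 0.0545 [306.8 251.1]
side 0.0145 [264.  217.9]
side 0.0545 [263.  205.2]
[[   0    0   40   50 1793]
 [   8    9   14   29  207]] [[270.11098717 220.18070273]
 [264.20772947 213.60386473]]
200 [115, 115, 118, 117, 115, 115, 114, 116, 115, 116, 115, 117, 115, 115, 116, 113, 116, 116, 115, 114, 113, 115, 114, 114, 116, 113, 110, 110, 142, 183, 180, 175, 175, 167]
203 [115, 116, 115, 115, 116, 118, 119, 121, 121, 110, 115, 112, 106, 77, 67, 91, 113, 118, 117, 116, 115, 116, 116, 115, 115, 112, 110, 129, 191, 182, 177, 180, 179, 181]
206 [186, 190, 177, 102, 123, 93, 9, 19, 21, 26, 24, 25, 25, 36, 38, 30, 37, 7
[... 1239 characters left out ...]
, 178]
230 [103, 108, 108, 111, 111, 112, 110, 110, 120, 138, 154, 151, 149, 149, 152, 157, 151, 33, 15, 33, 97, 152, 169, 239, 232, 235, 241, 174, 95, 119, 172, 182, 178, 176]
233 [112, 111, 112, 110, 112, 110, 109, 110, 110, 117, 135, 155, 152, 148, 147, 149, 152, 150, 135, 157, 150, 147, 190, 234, 229, 229, 230, 235, 227, 173, 175, 174, 173, 174]
236 [111, 113, 110, 114, 112, 114, 112, 111, 109, 110, 111, 128, 143, 151, 145, 144, 144, 150, 153, 175, 239, 214, 185, 171, 160, 155, 153, 159, 158, 130, 119, 182, 176, 174]
239 [111, 112, 111, 111, 110, 109, 110, 113, 111, 112, 112, 110, 113, 131, 164, 160, 156, 158, 156, 158, 159, 165, 157, 149, 152, 161, 123, 107, 95, 105, 106, 121, 172, 183]
```

The side view also puts the flag exactly where the fingers passed, yet there was neither motion nor force. Retry lower down, just above the track.

>>> servo_tool(
  targets=[
    {"offset": [0,0,-0.03],"dr": [0,0,0]},
    {"offset": [0,0,-0.06],"dr": [0,0,0]},
    {"offset": [0,-0.02,-0.06],"dr": [0,0,0]},
    {"offset": [0,-0.038,-0.06],"dr": [0,0,0]},
    {"offset": [0,-0.038,-0.06],"dr": [0,0,0]},
    {"offset": [0,-0.038,-0.03],"dr": [0,0,0]},
    {"offset": [0,-0.038,0],"dr": [0,0,0]},
    {"offset": [0,-0.038,0.007],"dr": [0,0,0]},
    {"offset": [0,-0.038,0.009],"dr": [0,0,0]},
    {"offset": [0,-0.038,0.009],"dr": [0,0,0]},
  ],
  gripper=1,
)

```text
time_s: 20.83
position: [0.4351, -0.001, 0.0171]
tcp_rot: [[-0.999, 0.052, -0.002], [0.052, 0.999, 0.001], [0.002, 0.0, -1.0]]
force: [0.7, 0.0, 0.1]
opening: 0.006
grasp_force: 0.0
```

>>> servo_tool(
  targets=[
    {"offset": [0,0.004,0],"dr": [0,0,0]},
    {"offset": [0,0.008,0],"dr": [0,0,0]},
    {"offset": [0,0.012,0],"dr": [0,0,0]},
    {"offset": [0,0.016,0],"dr": [0,0,0]},
    {"offset": [0,0.02,0],"dr": [0,0,0]},
    {"offset": [0,0.024,0],"dr": [0,0,0]},
    {"offset": [0,0.028,0],"dr": [0,0,0]},
    {"offset": [0,0.032,0],"dr": [0,0,0]},
    {"offset": [0,0.035,0],"dr": [0,0,0]},
    {"offset": [0,0.035,0],"dr": [0,0,0]},
  ],
)

```text
time_s: 21.67
position: [0.4375, 0.0341, 0.0174]
tcp_rot: [[-0.999, 0.051, 0.0], [0.051, 0.999, 0.0], [-0.0, 0.0, -1.0]]
force: [0.7, -0.4, -0.1]
opening: 0.004
grasp_force: 0.0
```

```bash
python3 fl.py
```

```text
0.000557357968083018 0.0 [-1.21949079  0.70442422 -0.85048001] [0.43723704 0.03398288 0.01727226]
0.022 [316 203] (np.float64(0.016500000000000063), np.float64(0.030500000000000076), np.float64(0.02350000000000007))
0.028 [316 205] (np.float64(0.015000000000000062), np.float64(0.031000000000000076), np.float64(0.02300000000000007))
0.034 [316 208] (np.float64(0.014000000000000061), np.float64(0.03150000000000008), np.float64(0.02275000000000007))
```

Pushing low works: the flag moved from +7 to +23 mm. Push on by 16 mm.

>>> servo_tool(
  targets=[
    {"offset": [0,0.003,0],"dr": [0,0,0]},
    {"offset": [0,0.006,0],"dr": [0,0,0]},
    {"offset": [0,0.009,0],"dr": [0,0,0]},
    {"offset": [0,0.012,0],"dr": [0,0,0]},
    {"offset": [0,0.014,0],"dr": [0,0,0]},
    {"offset": [0,0.016,0],"dr": [0,0,0]},
    {"offset": [0,0.016,0],"dr": [0,0,0]},
    {"offset": [0,0.016,0],"dr": [0,0,0]},
  ],
)

```text
time_s: 22.38
position: [0.4381, 0.0495, 0.0173]
tcp_rot: [[-0.999, 0.052, -0.0], [0.052, 0.999, -0.0], [0.0, -0.0, -1.0]]
force: [-0.6, -2.0, -0.7]
opening: 0.003
grasp_force: 1.2
```

```bash
python3 fl.py
```

```text
0.0039591686091094685 1.0937433296930976 [-0.50469354 -1.93433152 -1.13696271] [0.43806746 0.0495161  0.01727729]
0.022 [293 203] (np.float64(0.03250000000000008), np.float64(0.04550000000000009), np.float64(0.03900000000000008))
0.028 [292 206] (np.float64(0.030000000000000075), np.float64(0.04650000000000009), np.float64(0.03825000000000008))
0.034 [291 209] (np.float64(0.029000000000000074), np.float64(0.04700000000000009), np.float64(0.03800000000000008))
```

>>> servo_tool(
  targets=[
    {"offset": [0,0.0005,0],"dr": [0,0,0]},
    {"offset": [0,0.001,0],"dr": [0,0,0]},
    {"offset": [0,0.0015,0],"dr": [0,0,0]},
    {"offset": [0,0.0015,0],"dr": [0,0,0]},
    {"offset": [0,0.0015,0],"dr": [0,0,0]},
  ],
)

```text
time_s: 22.85
position: [0.4381, 0.0498, 0.0173]
tcp_rot: [[-0.999, 0.051, -0.001], [0.051, 0.999, -0.001], [0.001, -0.001, -1.0]]
force: [-1.1, -9.5, -0.8]
opening: 0.001
grasp_force: 4.6
```

The force rose to 9.5 N with hardly any motion, so the flag is at its stop. Back off, raise, and check.

>>> servo_tool(
  targets=[
    {"offset": [0,-0.005,0],"dr": [0,0,0]},
    {"offset": [0,-0.012,0],"dr": [0,0,0]},
    {"offset": [0,-0.012,-0.03],"dr": [0,0,0]},
    {"offset": [0,-0.012,-0.07],"dr": [0,0,0]},
    {"offset": [0,-0.012,-0.11],"dr": [0,0,0]},
    {"offset": [-0.02,-0.03,-0.15],"dr": [0,0,0]},
    {"offset": [-0.06,-0.05,-0.19],"dr": [0,0,0]},
    {"offset": [-0.1,-0.07,-0.23],"dr": [0,0,0]},
    {"offset": [-0.14,-0.08,-0.23],"dr": [0,0,0]},
    {"offset": [-0.17,-0.08,-0.23],"dr": [0,0,0]},
    {"offset": [-0.17,-0.08,-0.23],"dr": [0,0,0]},
    {"offset": [-0.17,-0.08,-0.23],"dr": [0,0,0]},
  ],
)

```text
time_s: 23.85
position: [0.6099, -0.04, 0.2489]
tcp_rot: [[-0.999, 0.053, 0.008], [0.053, 0.999, -0.001], [-0.009, -0.001, -1.0]]
force: [-0.2, 0.0, -0.5]
opening: 0.005
grasp_force: 0.0
```

```bash
python3 - <<'E'
from h import *
c=cap('wrist','w9.png');im=np.ascontiguousarray(c['color'][:,:,::-1]);s=bot.read_state();print(s['position'],s['time_s'])
g=im.max(2)
def mask(m,ctr,r):
    x,y=proj(c,ctr).astype(int);y0=max(0,y-r);mm=np.zeros(m.shape,np.uint8);mm[y0:y+r,x-r:x+r]=m[y0:y+r,x-r:x+r];return mm
m=mask(im.min(2)>110,(.6074,-.038,.038),33)
cs,_=cv2.findContours(m,0,1);cs=[k for k in cs if cv2.contourArea(k)>150]
for k in cs: print('foot?',cv2.minAreaRect(np.array([ray(c,*p,.038)[:2]*1000 for p in k[:,0]],np.float32)))
e=np.array([.0528,.9986]);n=np.array([.9986,-.0528]);ct=np.array([.4365,.0293])
for x in(-.008,0,.008):
    ss=np.arange(-.06,.07,.0005);P=[proj(c,[*(ct+e*a+n*x),.0545]).round().astype(int) for a in ss]
    d=ss[[0<=p[1]<400 and 0<=p[0]<640 and g[p[1],p[0]]<75 for p in P]];print(P[0],d.min() if len(d) else None,d.max() if len(d) else None,np.median(d) if len(d) else None)
E
```

```text
[ 0.60617418 -0.03868407  0.24752104] 23.9
foot? ((643.494384765625, -41.405662536621094), (91.23490142822266, 15.901472091674805), 86.94114685058594)
foot? ((607.0992431640625, -38.103416442871094), (26.17429542541504, 63.68501281738281), 1.3427727222442627)
foot? ((568.649169921875, -37.5843505859375), (86.35541534423828, 13.07651138305664), 86.9337158203125)
[320   9] 0.02750000000000008 0.0475000000000001 0.03750000000000009
[320  17] 0.022500000000000075 0.0470000000000001 0.034750000000000086
[320  24] -0.04999999999999999 0.0465000000000001 -0.001749999999999946
```

The flag is at its end and the gauge stands centred on its stand. Handing in.

```bash
python3 -c "
from rig import ticket
print(ticket.hand_in())"
```

```text
the job is handed in; nothing more can be done
None
```

I handed the job in with the left (+y) plate found worn: the probe came free before 6 mm of lift, so its groove is more than 8 mm deep. That is from force and height, as no camera showed the scale. I did not gauge the right plate. The gauge is back on its stand, about 0.7 mm from centre, and the flag is at its +y stop. It only moved when pushed low, after a pinch and a higher push passed it without contact. No verdict came back.

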